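Set up and hold the photo backdrop behind a cast

TASK

The cast on the photo board needs its backdrop: the tall panel with a kickstand, stored in the slotted rack. With the panel still in the rack, flip its kickstand over centre and fully down; then slide the panel straight up out of the slots by its top edge and stand it upright on the bench a finger's width or two behind the photo board, centred and square to it, kickstand on the far side. It could still fall forward on the cast, so finish while gripping it upright, do not let go; leave the cast and the glass slab as they are.

Things in the scene. Friction and masses are not known exactly. Their poses are not given: they have to be found in the camera images.
- panel: loose backdrop panel, 0.36 kg: grey sheet in an aluminium frame, 10 mm thick (x), 140 wide (y), 160 high (z), kickstand on its back. Origin: centre of its underside; z up, +x is its back. Starts in the rack, underside 8 mm above the bench. Both faces are flat except for the hub in the middle of the back (89 to 111 mm above the underside, out to 33 mm from the middle plane)
- panel_top (a point): middle of the panel's top edge, 160 mm above its underside
- kickstand (a joint): angle of the kickstand, a steel bar 14 mm wide, 6 thick, 122 long from hinge to end. 0 = straight up, its upper 62 mm above the panel's top edge. Stowed (-0.2, a stop, to -0.05) it leans forward by its weight; pushed to the panel's back (+x) beyond 0.25 rad it falls by itself to its stop at 2.5 = fully down. Stiff hinge: 0.015 Nm friction, weight 0.1 kg
- foot (a point): centre of the kickstand's rubber foot, a roller 12 mm across, 26 mm wide (y), 116 mm from the hinge. At 2.5 rad its underside is 1 mm above the level of the panel's underside
- rack: grey slotted rack, fixed; 168 mm wide (y), from x = -71 to +21 mm of its origin; floor 8 mm above the bench. Slotted blocks at both ends (57 to 82 mm from the middle), tops 55 mm up; the middle is open. Origin on the bench under the middle of the rear slot, which holds the panel (axes as the panel's); the front slot at x = -50 holds the slab. Slots are 13 mm wide
- slab: glass mixing slab, loose, 10 x 140 x 88 mm, upright in the front slot of the rack, its top 96 mm above the bench; origin at the centre of its underside. Stays there
- photo_board: flat grey board with a dark mat, fixed to the bench, 100 mm deep (x), 150 mm wide (y), 6 mm thick. Origin at the centre of its underside; its +x edge is its back edge, away from the robot
- photo_cast: dental cast on a blue base, loose, about 49 x 47 x 45 mm, 90 g, standing near the middle of the photo board; origin at the centre of its underside. Stays there
- hub (a point): hinge of the kickstand on the panel's back, axis along the panel's y, 24 mm behind its middle plane, 100 mm above its underside
Not all that is in view belongs to the job. What is shaped like the photo_cast but green is not meant.

How it is judged:
On the way, in this order (a step that is already met when the one before it is completed fails the run):
1. the kickstand is fully down while the panel still stands in the rack (value of joint kickstand above 2.35 rad and z of panel in the frame of rack below 0.025 m and horizontal distance between panel and rack below 0.015 m), for 0.2 s.
2. the panel has been lifted clear of the slots, upright, in the fingers (z of panel in the frame of rack above 0.056 m and angle between panel's own z axis and vertical below 0.3 rad and contact force between the fingers and panel above 1 N), for 0.1 s.
At the end, for the whole second after the job is handed in: Fingers still grip the panel (over 2 N); it stands still and upright (0.1 rad) on the bench, kickstand down (over 2.35 rad) on the far side, 2 to 50 mm behind the photo board, centred (30 mm), square (0.17 rad), touching no board, rack or cast; cast moved under 20 mm, slab under 30 mm (contact force between the fingers and panel above 2 N and value of joint kickstand above 2.35 rad and angle between panel's own z axis and vertical below 0.1 rad and height (world z) of panel below 0.006 m and height (world z) of foot below 0.018 m and x of panel in the frame of photo_board between 0.057 and 0.105 m and y of panel in the frame of photo_board between -0.03 and 0.03 m and angle between the y axis of panel and the y axis of photo_board, either way round below 0.17 rad and x of foot in the frame of photo_board above 0.11 m and contact force between panel and rack below 0.1 N and contact force between panel and photo_board below 0.1 N and contact force between panel and photo_cast below 0.1 N and linear speed of panel below 0.03 m/s and distance of photo_cast from where it was at the start of the episode below 0.02 m and distance of slab from where it was at the start of the episode below 0.03 m); the arm keeps its last pose, push and grip.
It fails at once if the panel is tipped over or dropped flat (angle between panel's own z axis and vertical above 0.7 rad).
It fails at once if the cast is pushed about or tipped over (distance of photo_cast from where it was at the start of the episode above 0.03 m or angle between photo_cast's own z axis and vertical above 0.3 rad).
It fails at once if the glass slab is taken or knocked out of its slot (distance of slab from where it was at the start of the episode above 0.04 m or angle between slab's own z axis and vertical above 0.4 rad).
It also fails if it takes over 53 s, if anything falls off the work surface, if the arm or the gripper's body presses on something with over 40 N, if the wrist force passes 120 N, or if a joint passes its speed limit or range.

ROBOT

A 6-joint arm with a two-finger parallel gripper is mounted at the origin on a cart in front of the work surface, level with it; the furniture and walls round the work are solid. World frame = base frame: x ahead of the robot, y to its left, z up, the work surface at z = 0. Lengths are in m, angles in rad, forces in N, time in s.
With the tool pointing down it reaches from about 0.3 to 0.775 m from the base axis. Payload 14.6 kg.
Tool frame: the origin (TCP) lies at the very end of the fingers, on their centre line; the grasp point (between the pads) lies 19 mm behind it; z points along the fingers, y is the line along which they close (so a half turn about z gives the same grasp; the last joint's range is limited). The gripper opens to 94 mm and grips with 3 to 60 N. Pads are 16 mm wide; open, the fingers measure 119 mm over their backs; the gripper's body (75 mm by 177 mm) begins 78 mm behind the grasp point.
Start: joints at [-1.35, 0.3, 1.521, -0, 1.321, -0.067], TCP at [0.156, -0.527, 0.205] pointing down, gripper open.
Joint ranges: [-3.03, 3.03], [-0.79, 2.21], [0.23, 2.52], [-1.04, 4.18], [0, 3.07], [-2.55, 2.55]. Speed limits (rad/s): [2.22, 2.22, 2.57, 3.14, 3.14, 3.14].

INTERFACE

Orientations are given as [roll, pitch, yaw] about the fixed x, y, z axes, in that order (R = Rz(yaw) Ry(pitch) Rx(roll)).
In Python, from station import ctrl, cams gives the robot as it stands. The module is installed in compiled form; this text tells all that it offers.
- The arm moves only by the tool arm_command, never from a script. Its argument "plan" is a list that holds one entry, the list of rows, each a list of 7 numbers: the shift along the tool's x, y, z in normalised numbers (1 is 80 cm), then the turn, a rotation vector about the tool's x, y, z in normalised numbers (1 is pi rad), then the closure, from -1 (fully open) to 1 (shut). A call has 1 to 12 rows; each row is the pose to reach, as a shift and turn from the pose commanded when the call began, along the tool's axes at that moment; what a row does not reach only later rows make up. A row lasts 1/10 s, in which the tool goes at most 50 mm and 8.59 degrees, less where a joint would pass 70% of its speed; a pose out of reach is approached as far as the arm can. A call with a gripper value outside its range is refused whole. The fingers move at their own pace and stop on an object; "squeeze" is the grip in N (left out, the last holds). Time passes only in rows, so rows that repeat a pose let the fingers close. It gives the time, the measured TCP pose, the force, the opening and the grip force at its end, in the units of the state.
- ctrl.get_obs(): the state, without advancing time (a new reading comes with each control period).
- cams.camera(name): name is "scene" or "top" or "wrist"; returns (picture, depth): 400x640x3 uint8, blue, green, red; 400x640 float32, m along the optical axis (not along the pixel's ray), 0 where there is no reading.
- cams.camera_info(name): a dict with "fx", "fy", "cx", "cy" (pixels), "world_to_cam" (4x4, takes a point from world to camera coordinates). Camera axes: x right, y down, z forward; pixel columns grow to the right and rows downward; lengths in m; the calibration is good to about 2 mm. A picture is of the moment at which its call begins: read the wrist's pose just before it. camera_info takes no time and is no camera call; for the wrist camera it gives the pose at the moment of the call.
- ctrl.hand_in(): hands the job in; it is judged then, once.
The state is a dict: "time_s": time; "qpos": joint angles; "joint_vel": joint speeds; "tau": joint torques, N m; "ee_pos": TCP position; "eef_rot": TCP orientation; "force": force on the tool from outside, world axes, zero at the start; "moment": the same for the moment, N m; "grip_width": finger opening in m; "grip_force": force on a finger pad.
Only numpy, scipy, OpenCV 4.12 (cv2) and the standard library are available. Lean on these libraries where they do the work, as an engineer would, in place of code of your own. Each camera call takes 0.05 s, during which the arm holds its last target. There are 200 camera calls.

## Working session

There is one attempt and no reset: what is moved stays moved. The work goes in short steps, Python scripts to look and compute and a tool call to move; the robot and the scene stay as the last step left them, time stands still between calls to the robot, and variables do not carry over. Pictures are saved under pics/ and viewed, at most 10 in all, crops included, and the job is handed in when it is done.

Besides the shell and the picture viewer there is one more tool, called after "Request:" by a JSON object that holds its "op" and its "data". arm_command: Moves the arm, as the interface text tells. Its arguments: {"type":"object","properties":{"plan":{"type":"array"},"squeeze":{"type":"number"}},"required":["plan"]}

```bash
mkdir -p pics; cat > h.py <<'E'
import numpy as np, cv2
from station import ctrl, cams
from scipy.spatial.transform import Rotation as R
def grab(n):
    i=cams.camera_info(n); p,d=cams.camera(n); return p,d,i
def pts(d,i):
    v,u=np.mgrid[0:d.shape[0],0:d.shape[1]]
    P=np.stack([(u-i['cx'])/i['fx']*d,(v-i['cy'])/i['fy']*d,d,np.ones_like(d)],-1)
    W=P@np.linalg.inv(i['world_to_cam']).T
    W=W[...,:3]; W[d<=0]=np.nan; return W
def obs():
    o=ctrl.get_obs(); print({k:np.round(o[k],4).tolist() for k in ('time_s','qpos','ee_pos','eef_rot','force','grip_width','grip_force')})
    return o
E
python3 - <<'E'
from h import *
obs()
for n in('scene','top'):
    p,d,i=grab(n); cv2.imwrite(f'pics/{n}0.png',p); np.savez(f'{n}0.npz',p=p,d=d,W=pts(d,i)); print(n,i['fx'],np.round(np.linalg.inv(i['world_to_cam']),3).tolist())
E
```

```text
{'time_s': 0.0, 'qpos': [-1.3496, 0.3005, 1.5216, 0.0, 1.3207, -0.0666], 'ee_pos': [0.1561, -0.5271, 0.2049], 'eef_rot': [-3.1404, -0.0001, 0.2878], 'force': [-0.2992, 1.0406, 1.1549], 'grip_width': 0.0937, 'grip_force': 0.0}
scene 504.42684498053706 [[-0.573, -0.55, 0.608, -0.114], [-0.82, 0.396, -0.414, 0.473], [-0.013, -0.736, -0.677, 0.836], [0.0, 0.0, 0.0, 1.0]]
top 403.88631184512224 [[0.03, -0.989, 0.143, 0.36], [-1.0, -0.029, 0.011, 0.032], [-0.006, -0.144, -0.99, 0.991], [0.0, 0.0, 0.0, 1.0]]
```

View pics/scene0.png

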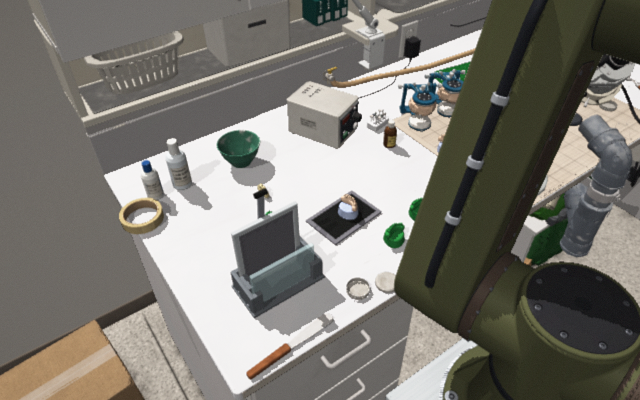

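View pics/top0.png

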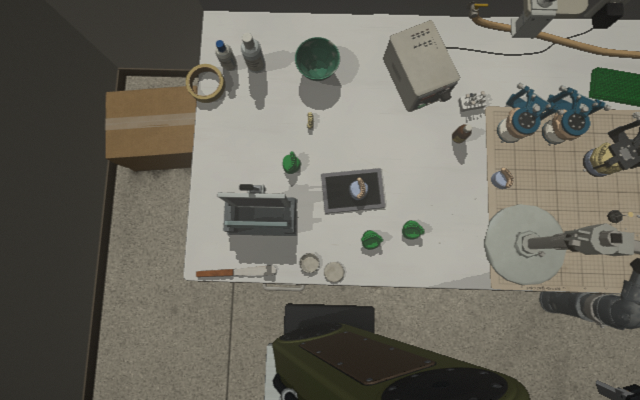

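The scene view shows the panel with its kickstand foot at (262,193), rack at (275,280), and board with the cast on a blue base at (347,207). In the top view the rack is at (258,213), the panel's top edge on row ~197, the foot at (250,188), the board at (352,190) and the cast at (358,188). Candidate casts in the top view are green (291,162), (371,240) and (412,230), and blue-based (358,188) and (502,179). The one on the board at (358,188) fits.

```bash
python3 - <<'E'
from h import *
z=np.load('top0.npz'); W=z['W'];p=z['p']
def rect(m,name):
    c,_=cv2.findContours(m.astype(np.uint8),0,2); c=max(c,key=cv2.contourArea)
    P=W[m.astype(bool)]
    r=cv2.minAreaRect((P[:,:2]*1000).astype(np.float32)); print(name,len(P),np.round(r[0],1),np.round(r[1],1),round(r[2],2),'z',np.round(np.nanpercentile(P[:,2],[5,50,95]),4))
box=np.zeros(p.shape[:2],bool)
def B(r0,r1,c0,c1):
    b=box.copy(); b[r0:r1,c0:c1]=1; return b
Z=W[...,2]
g=p.astype(int).sum(2)
rect(B(160,220,315,392)&(Z<0.02)&(g<330),'board')
rect(B(160,220,315,392)&(Z>0.015),'cast')
rect(B(180,245,210,305)&(Z>0.15)&(Z<.18),'paneltop')
rect(B(170,245,210,305)&(Z>0.19),'kick')
rect(B(180,245,210,305)&(Z>0.085)&(Z<.105),'slab')
rect(B(180,245,210,305)&(Z>0.045)&(Z<.062),'rack')
for c in(225,235,245,250,258,270,280,290): print(c,[(r,round(float(Z[r,c]),3),round(float(W[r,c,0]),3),round(float(W[r,c,1]),3)) for r in range(183,202,1) if Z[r,c]>.1])
# board from image edges: ray onto z=.006
i=cams.camera_info('top'); M=np.linalg.inv(i['world_to_cam'])
m=(B(160,220,315,392)&(g<330)).astype(np.uint8); m=cv2.morphologyEx(m,cv2.MORPH_CLOSE,np.ones((5,5)));m=cv2.morphologyEx(m,cv2.MORPH_OPEN,np.ones((7,7)))
c=max(cv2.findContours(m,0,2)[0],key=cv2.contourArea); r=cv2.boxPoints(cv2.minAreaRect(c))
for u,v in r:
    d=M[:3,:3]@[(u-i['cx'])/i['fx'],(v-i['cy'])/i['fy'],1]; print((u,v),np.round(M[:3,3]+d*(.006-M[2,3])/d[2],4))
# crops
a=cv2.resize(p[150:245,195:400],None,fx=3.8,fy=3.8,interpolation=cv2.INTER_CUBIC); cv2.imwrite('pics/crop0.png',a)
z=np.load('scene0.npz'); W=z['W'];Z=W[...,2];
rect(B(180,310,220,330)&(Z>0.15)&(Z<.175),'S paneltop'); rect(B(180,310,220,330)&(Z>0.19),'S kick'); rect(B(180,310,220,330)&(Z>0.09)&(Z<.1),'S slab')
E
```

```text
board 2122 [521.1 -36.6] [106.1 148.4] 6.87 z [0.0033 0.0066 0.0096]
cast 286 [525.8 -49.5] [42.7 42.5] 47.22 z [0.0209 0.0319 0.0492]
paneltop 373 [489.2 183.4] [ 25.2 139. ] 0.38 z [0.1609 0.1681 0.1706]
kick 89 [489.1 183.9] [12.1 26.2] 2.89 z [0.222  0.2278 0.2301]
slab 383 [454.1 183.1] [ 58.7 139. ] 0.51 z [0.0888 0.096  0.0995]
rack 643 [454.5 184.1] [ 82.5 164.3] 1.07 z [0.0486 0.0552 0.0587]
225 [(193, 0.169, 0.485, 0.238), (194, 0.169, 0.482, 0.238), (195, 0.168, 0.481, 0.238), (196, 0.169, 0.478, 0.237), (197, 0.166, 0.477, 0.238), (198, 0.145, 0.477, 0.243), (199, 0.139, 0.476, 0.244), (200, 0.123, 0.476, 0.248), (201, 0.11, 0.476, 0.251)]
235 [(193, 0.168, 0.485, 0.217), (194, 0.169, 0.483, 0.217), (195, 0.171, 0.481, 0.217), (196, 0.17, 0.479, 0.217), (197, 0.165, 0.477, 0.218), (198, 0.139, 0.479, 0.223), (199, 0.124, 0.479, 0.226), (200, 0.112, 0.478, 0.229)]
245 [(184, 0.224, 0.495, 0.186), (185, 0.229, 0.492, 0.185), (186, 0.227, 0.49, 0.186), (187, 0.23, 0.488, 0.185), (188, 0.229, 0.486, 0.185), (189, 0.227, 0.485, 0.185), (193, 0.169, 0.486, 0.196), (194, 0.169, 
[... 1406 characters left out ...]
0.124), (195, 0.169, 0.484, 0.124), (196, 0.169, 0.482, 0.124), (197, 0.169, 0.48, 0.124), (198, 0.166, 0.478, 0.124), (199, 0.14, 0.479, 0.127), (200, 0.124, 0.479, 0.129), (201, 0.111, 0.479, 0.13)]
290 []
(np.float32(320.60895), np.float32(173.8944)) [0.5642 0.0436 0.006 ]
(np.float32(380.54156), np.float32(168.18654)) [ 0.583  -0.1051  0.006 ]
(np.float32(384.40674), np.float32(208.7708)) [ 0.4815 -0.1154  0.006 ]
(np.float32(324.47412), np.float32(214.47865)) [0.4632 0.0311 0.006 ]
S paneltop 728 [487.2 185.7] [ 27.  140.8] 0.05 z [0.1515 0.1649 0.1699]
S kick 161 [486.8 186. ] [25.1 12.1] 85.57 z [0.1941 0.2227 0.229 ]
S slab 641 [451.7 185.9] [ 59.  138.7] 0.4 z [0.0907 0.0953 0.099 ]
```

View pics/crop0.png

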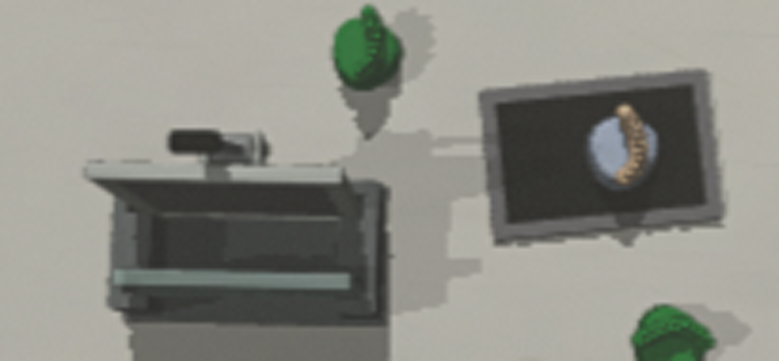

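The crop confirms it: the panel is in the rear slot with its foot behind the top edge, the slab is in the front slot, and the board carries the blue-based cast at crop (620,150). The panel is at about (0.482, 0.184), yaw about 0. The board centre is at (0.523, -0.036), yaw about 0.12. I'll move with closed fingers to the front of the kickstand.

Careful with the scale: shifts go in shares of 80 cm and turns go in shares of pi rad. That gives: -604 mm / 800 = -0.755, 465 mm / 800 = 0.5813, -1.283 rad / 3.1416 = -0.4084.

Request:
{"op": "arm_command", "data": {"plan": [[[0.5813, -0.755, -0.0688, 0, 0, -0.4084, 1], [0.5813, -0.755, -0.0688, 0, 0, -0.4084, 1], [0.5813, -0.755, -0.0688, 0, 0, -0.4084, 1], [0.5813, -0.755, -0.0688, 0, 0, -0.4084, 1], [0.5813, -0.755, -0.0688, 0, 0, -0.4084, 1], [0.5813, -0.755, -0.0688, 0, 0, -0.4084, 1], [0.5813, -0.755, -0.0688, 0, 0, -0.4084, 1], [0.5813, -0.755, -0.0688, 0, 0, -0.4084, 1], [0.5813, -0.755, -0.0688, 0, 0, -0.4084, 1], [0.5813, -0.755, -0.0688, 0, 0, -0.4084, 1], [0.5813, -0.755, -0.0688, 0, 0, -0.4084, 1], [0.5813, -0.755, -0.0688, 0, 0, -0.4084, 1]]], "squeeze": 10}}

```text
time_s: 1.3
ee_pos: [0.3717, 0.0332, 0.2489]
eef_rot: [3.141, 0.0, 1.571]
force: [1.8, -1.6, 0.3]
grip_width: 0.002
grip_force: 0.0
```

Converted, 150 mm / 800 = 0.1875, 58 mm / 800 = 0.0725.

Request:
{"op": "arm_command", "data": {"plan": [[[0.1875, 0.0725, 0, 0, 0, 0, 1], [0.1875, 0.0725, 0, 0, 0, 0, 1], [0.1875, 0.0725, 0, 0, 0, 0, 1], [0.1875, 0.0725, 0, 0, 0, 0, 1], [0.1875, 0.0725, 0.055, 0, 0, 0, 1], [0.1875, 0.0725, 0.055, 0, 0, 0, 1], [0.1875, 0.0725, 0.055, 0, 0, 0, 1]]]}}

```text
time_s: 2.0
ee_pos: [0.4294, 0.1804, 0.2052]
eef_rot: [-3.14, 0.0, 1.57]
force: [0.2, 0.2, 0.1]
grip_width: 0.0003
grip_force: 0.0
```

```bash
python3 - <<'E'
from h import *
obs()
p,d,i=grab('wrist'); cv2.imwrite('pics/w1.png',p)
p,d,i=grab('scene'); cv2.imwrite('pics/s1.png',cv2.resize(p[120:320,180:400],None,fx=2.6,fy=2.6))
E
```

```text
{'time_s': 2.0, 'qpos': [0.3191, 0.112, 1.7482, -0.0001, 1.2826, 0.3197], 'ee_pos': [0.4294, 0.1804, 0.2052], 'eef_rot': [-3.1405, 0.0004, 1.5703], 'force': [0.2468, 0.2293, 0.0891], 'grip_width': 0.0003, 'grip_force': 0.0}
```

View pics/w1.png

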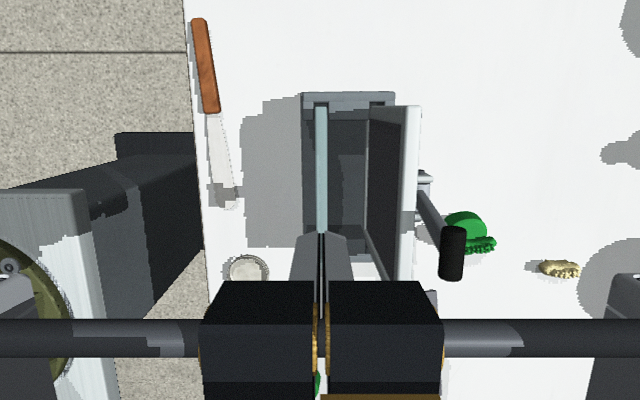

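The wrist view shows the foot at (452,255), directly ahead (+x) of the fingertips at (322,235). I'll push +x.

Converted, 122 mm / 800 = 0.1525, 114 mm / 800 = 0.1425.

Request:
{"op": "arm_command", "data": {"plan": [[[0.0038, 0.0188, 0, 0, 0, 0, 1], [0.0038, 0.0375, 0, 0, 0, 0, 1], [0.0038, 0.0525, 0, 0, 0, 0, 1], [0.0038, 0.0675, 0, 0, 0, 0, 1], [0.0038, 0.0825, 0, 0, 0, 0, 1], [0.0038, 0.0975, 0, 0, 0, 0, 1], [0.0038, 0.1125, 0, 0, 0, 0, 1], [0.0038, 0.1275, 0, 0, 0, 0, 1], [0.0038, 0.1425, 0, 0, 0, 0, 1], [0.0038, 0.1525, 0, 0, 0, 0, 1], [0.0038, 0.1525, 0, 0, 0, 0, 1], [0.0038, 0.1525, 0, 0, 0, 0, 1]]]}}

```text
time_s: 3.3
ee_pos: [0.5514, 0.1838, 0.2048]
eef_rot: [3.142, -0.0, 1.571]
force: [0.5, 0.5, -1.2]
grip_width: 0.0004
grip_force: 0.0
```

```bash
python3 - <<'E'
from h import *
obs()
p,d,i=grab('scene'); cv2.imwrite('pics/s2.png',cv2.resize(p[120:320,180:400],None,fx=2.6,fy=2.6))
E
```

```text
{'time_s': 3.3, 'qpos': [0.2588, 0.3702, 1.429, 0.0, 1.3423, 0.259], 'ee_pos': [0.5514, 0.1838, 0.2048], 'eef_rot': [3.1415, -0.0, 1.5706], 'force': [0.4908, 0.4763, -1.2241], 'grip_width': 0.0004, 'grip_force': 0.0}
```

View pics/s2.png

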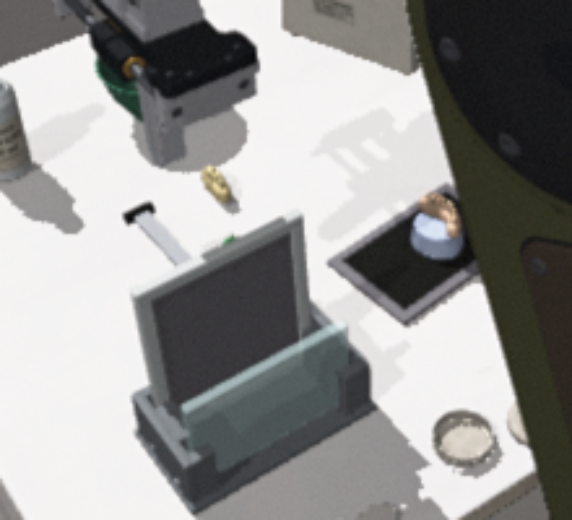

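The crop shows the fingers past the panel and the kickstand falling or down behind it, with its foot at (140,213). I'll rise, open and go above the panel, then re-measure.

Converted, -68 mm / 800 = -0.085, -40 mm / 800 = -0.05.

Request:
{"op": "arm_command", "data": {"plan": [[[0, 0, -0.05, 0, 0, 0, -1], [0, -0.085, -0.05, 0, 0, 0, -1], [0, -0.085, -0.05, 0, 0, 0, -1], [0, -0.085, -0.05, 0, 0, 0, -1], [0, -0.085, -0.05, 0, 0, 0, -1], [0, -0.085, -0.05, 0, 0, 0, -1], [0, -0.085, -0.05, 0, 0, 0, -1]]]}}

```text
time_s: 4.05
ee_pos: [0.484, 0.1839, 0.2443]
eef_rot: [-3.141, 0.0, 1.57]
force: [0.5, -0.1, 0.4]
grip_width: 0.0531
grip_force: 0.0
```

```bash
python3 - <<'E'
from h import *
obs()
z=np.load('scene0.npz')
p,d,i=grab('scene'); W=pts(d,i); Z=W[...,2]
m=np.zeros(Z.shape,bool); m[150:310,210:330]=1
for nm,WW in(('now',W),('old',z['W'])):
    for l,h in((.15,.175),(.09,.1)):
        P=WW[m&(WW[...,2]>l)&(WW[...,2]<h)&(WW[...,0]<.52)]
        print(nm,l,len(P),cv2.minAreaRect((P[:,:2]*1000).astype(np.float32)))
P=W[m&(W[...,0]>.53)&(W[...,0]<.66)&(abs(W[...,1]-.184)<.02)&(Z>.008)&(Z<.15)]; print('bar',len(P),np.round(P[np.argsort(P[:,0])][::max(1,len(P)//12)],3).tolist())
p,d,i=grab('wrist');W=pts(d,i);np.savez('w3.npz',p=p,W=W);Z=W[...,2]
m=(Z>.155)&(Z<.18)&(abs(W[...,0]-.482)<.03);P=W[m];print('wrist top',len(P),cv2.minAreaRect((P[:,:2]*1000).astype(np.float32)),np.percentile(P[:,2],[5,50,95]))
cv2.imwrite('pics/w3.png',p)
E
```

```text
{'time_s': 4.05, 'qpos': [0.2923, 0.1996, 1.555, 0.0, 1.3874, 0.2926], 'ee_pos': [0.484, 0.1839, 0.2443], 'eef_rot': [-3.1411, 0.0001, 1.5705], 'force': [0.457, -0.1205, 0.3935], 'grip_width': 0.0531, 'grip_force': 0.0}
now 0.15 687 ((487.673828125, 185.7415771484375), (15.40604305267334, 140.32090759277344), 0.23439821600914001)
now 0.09 662 ((454.61175537109375, 185.66964721679688), (64.15206909179688, 139.6249542236328), 0.031219251453876495)
old 0.15 728 ((487.2080078125, 185.65036010742188), (27.020200729370117, 140.8279266357422), 0.051723841577768326)
old 0.09 641 ((451.74786376953125, 185.8621826171875), (59.00308609008789, 138.7320556640625), 0.403236448764801)
bar 0 []
wrist top 2578 ((487.57293701171875, 183.39271545410156), (10.902734756469727, 139.32505798339844), 0.17297442257404327) [0.16441398 0.16715281 0.16839722]
```

View pics/w3.png

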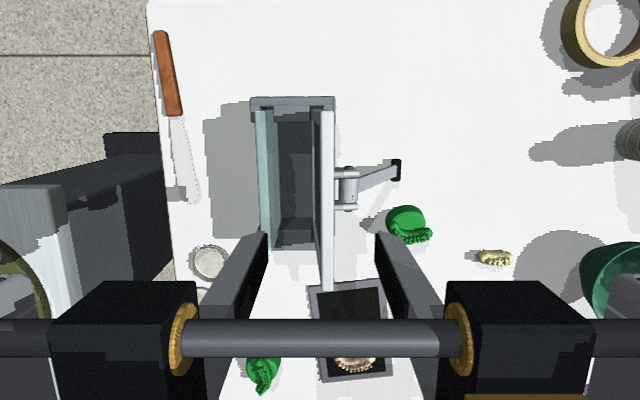

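The wrist view shows the kickstand down behind the panel, with its foot at (396,170), the panel's top edge on column ~327, and the green cast clear at (408,222). I'll check the foot height.

```bash
python3 - <<'E'
from h import *
z=np.load('w3.npz');p=z['p'];W=z['W']
m=np.zeros(p.shape[:2],bool); m[155:187,385:405]=1
P=W[m&(p.sum(2)<150)]; print('foot',len(P),np.round(np.nanmedian(P,0),4))
for c in (360,370,380,390): print(np.round(np.nanmedian(W[170:180,c],0),3))
m=(W[...,2]>.162)&(W[...,2]<.172)&(abs(W[...,0]-.487)<.03)
for y in(.12,.15,.18,.21,.24):
    q=W[m&(abs(W[...,1]-y)<.01)]; print(y,len(q),np.round(np.percentile(q[:,0],[2,98]),4) if len(q) else '')
E
```

```text
foot 115 [0.5716 0.1895 0.0137]
[0.53  0.182 0.   ]
[0.533 0.188 0.071]
[0.546 0.187 0.052]
[0.561 0.182 0.029]
0.12 234 [0.4836 0.4932]
0.15 331 [0.4828 0.4929]
0.18 357 [0.4828 0.4927]
0.21 377 [0.4828 0.4924]
0.24 427 [0.4821 0.4921]
```

Kickstand down at about 2.5 rad. I'll descend astride the top edge and grip.

Converted, 106 mm / 800 = 0.1325, 90 mm / 800 = 0.1125.

Request:
{"op": "arm_command", "data": {"plan": [[[0, 0.005, 0, 0, 0, 0, -1], [0, 0.005, 0.025, 0, 0, 0, -1], [0, 0.005, 0.0563, 0, 0, 0, -1], [0, 0.005, 0.0875, 0, 0, 0, -1], [0, 0.005, 0.1125, 0, 0, 0, -1], [0, 0.005, 0.1325, 0, 0, 0, -1], [0, 0.005, 0.1325, 0, 0, 0, -1], [0, 0.005, 0.1325, 0, 0, 0, -1]]]}}

```text
time_s: 4.95
ee_pos: [0.4879, 0.184, 0.139]
eef_rot: [-3.142, -0.0, 1.571]
force: [-0.5, 0.5, -0.0]
grip_width: 0.0938
grip_force: 0.0
```

Request:
{"op": "arm_command", "data": {"plan": [[[0, 0, 0, 0, 0, 0, 1], [0, 0, 0, 0, 0, 0, 1], [0, 0, 0, 0, 0, 0, 1], [0, 0, 0, 0, 0, 0, 1], [0, 0, 0, 0, 0, 0, 1], [0, 0, 0, 0, 0, 0, 1], [0, 0, 0, 0, 0, 0, 1], [0, 0, 0, 0, 0, 0, 1], [0, 0, 0, 0, 0, 0, 1], [0, 0, 0, 0, 0, 0, 1]]], "squeeze": 40}}

```text
time_s: 5.95
ee_pos: [0.4876, 0.184, 0.1386]
eef_rot: [-3.142, -0.0, 1.571]
force: [0.2, -0.3, -0.3]
grip_width: 0.0174
grip_force: 0.0
```

Request:
{"op": "arm_command", "data": {"plan": [[[0, 0, 0, 0, 0, 0, 1], [0, 0, 0, 0, 0, 0, 1], [0, 0, 0, 0, 0, 0, 1], [0, 0, 0, 0, 0, 0, 1], [0, 0, 0, 0, 0, 0, 1]]]}}

```text
time_s: 6.45
ee_pos: [0.4867, 0.1839, 0.1386]
eef_rot: [-3.139, 0.0, 1.571]
force: [-5.4, -0.3, 4.4]
grip_width: 0.0106
grip_force: 39.8
```

Request:
{"op": "arm_command", "data": {"plan": [[[0, 0, -0.01, 0, 0, 0, 1], [0, 0, -0.025, 0, 0, 0, 1], [0, 0, -0.04, 0, 0, 0, 1], [0, 0, -0.055, 0, 0, 0, 1], [0, 0, -0.07, 0, 0, 0, 1], [0, 0, -0.085, 0, 0, 0, 1], [0, 0, -0.1, 0, 0, 0, 1], [0, 0, -0.115, 0, 0, 0, 1], [0, 0, -0.13, 0, 0, 0, 1], [0, 0, -0.13, 0, 0, 0, 1], [0, 0, -0.13, 0, 0, 0, 1]]]}}

```text
time_s: 7.55
ee_pos: [0.4876, 0.1839, 0.2425]
eef_rot: [3.142, 0.0, 1.571]
force: [0.1, 0.6, -4.3]
grip_width: 0.0099
grip_force: 40.0
```

```bash
python3 - <<'E'
from h import *
obs()
p,d,i=grab('scene'); cv2.imwrite('pics/s4.png',cv2.resize(p[100:320,150:400],None,fx=2.6,fy=2.6)); W=pts(d,i)
m=np.zeros(p.shape[:2],bool); m[100:310,200:330]=1
P=W[m&(W[...,2]>.12)&(W[...,2]<.24)&(W[...,1]>.1)&(W[...,1]<.26)&(abs(W[...,0]-.487)<.02)]
A=np.c_[P[:,1:],np.ones(len(P))]; print('front face x=a*y+b*z+c',len(P),np.linalg.lstsq(A,P[:,0],rcond=None)[0])
# board back edge refined
t=np.load('top0.npz')
E
```

```text
{'time_s': 7.55, 'qpos': [0.2905, 0.208, 1.5491, -0.0, 1.3844, 0.2904], 'ee_pos': [0.4876, 0.1839, 0.2425], 'eef_rot': [3.1415, 0.0, 1.5708], 'force': [0.104, 0.5894, -4.3212], 'grip_width': 0.0099, 'grip_force': 39.9913}
front face x=a*y+b*z+c 3307 [-3.81741543e-04  3.20707698e-03  4.84164260e-01]
```

View pics/s4.png

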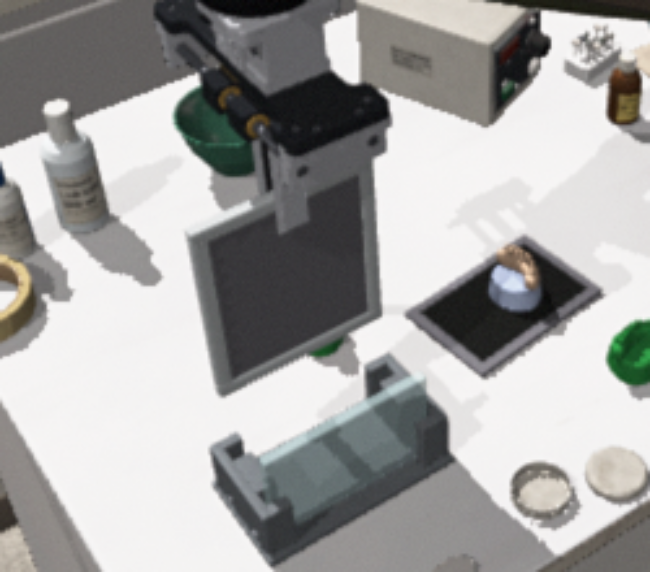

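The crop shows the panel hanging plumb in the fingers, and the slab and cast undisturbed. I'll carry it over, then check.

Converted, -211 mm / 800 = -0.2638, 114 mm / 800 = 0.1425, -0.12 rad / 3.1416 = -0.0382.

Request:
{"op": "arm_command", "data": {"plan": [[[-0.0188, 0.0188, 0, 0, 0, 0, 1], [-0.05, 0.0438, 0, 0, 0, -0.0064, 1], [-0.085, 0.0725, 0, 0, 0, -0.0127, 1], [-0.12, 0.1, 0, 0, 0, -0.0191, 1], [-0.155, 0.1225, 0, 0, 0, -0.0255, 1], [-0.19, 0.135, 0, 0, 0, -0.0318, 1], [-0.225, 0.1425, 0, 0, 0, -0.0382, 1], [-0.25, 0.1425, 0, 0, 0, -0.0382, 1], [-0.2638, 0.1425, 0, 0, 0, -0.0382, 1], [-0.2638, 0.1425, 0, 0, 0, -0.0382, 1], [-0.2638, 0.1425, 0, 0, 0, -0.0382, 1]]]}}

```text
time_s: 8.7
ee_pos: [0.6014, -0.0264, 0.2424]
eef_rot: [-3.141, -0.0, 1.691]
force: [0.1, 1.0, -4.3]
grip_width: 0.0096
grip_force: 40.0
```

```bash
python3 - <<'E'
from h import *
obs()
p,d,i=grab('scene'); W=pts(d,i)
cv2.imwrite('pics/s5.png',cv2.resize(p[60:280,250:500],None,fx=2.6,fy=2.6))
m=(W[...,2]>.13)&(W[...,2]<.2)&(W[...,1]>-.11)&(W[...,1]<.06)&(abs(W[...,0]-.597)<.025)
P=W[m];A=np.c_[P[:,1:],np.ones(len(P))]; c=np.linalg.lstsq(A,P[:,0],rcond=None)[0]; print('front',len(P),c,'x at TCP y',c@[-.027,.15,1])
# board in scene view: depth points near z .006 dark, rays
m=np.zeros(p.shape[:2],bool); m[180:250,295:390]=1
g=p.astype(int).sum(2); Q=W[m&(g<400)&(W[...,2]<.012)&(W[...,2]>-.002)&(W[...,0]<.6)&(W[...,0]>.43)&(W[...,1]>-.13)&(W[...,1]<.06)]
r=cv2.minAreaRect((Q[:,:2]*1000).astype(np.float32)); print('board',len(Q),r)
p,d,i=grab('top'); cv2.imwrite('pics/t5.png',p)
E
```

```text
{'time_s': 8.7, 'qpos': [-0.1048, 0.3941, 1.3096, 0.0003, 1.4384, -0.225], 'ee_pos': [0.6014, -0.0264, 0.2424], 'eef_rot': [-3.1412, -0.0004, 1.6909], 'force': [0.0737, 1.0336, -4.3187], 'grip_width': 0.0096, 'grip_force': 39.9926}
front 1294 [-0.11807939  0.00085533  0.59558789] x at TCP y 0.59890433141547
board 1281 ((505.0179443359375, -33.252227783203125), (147.99009704589844, 142.69482421875), 5.895909786224365)
```

View pics/s5.png

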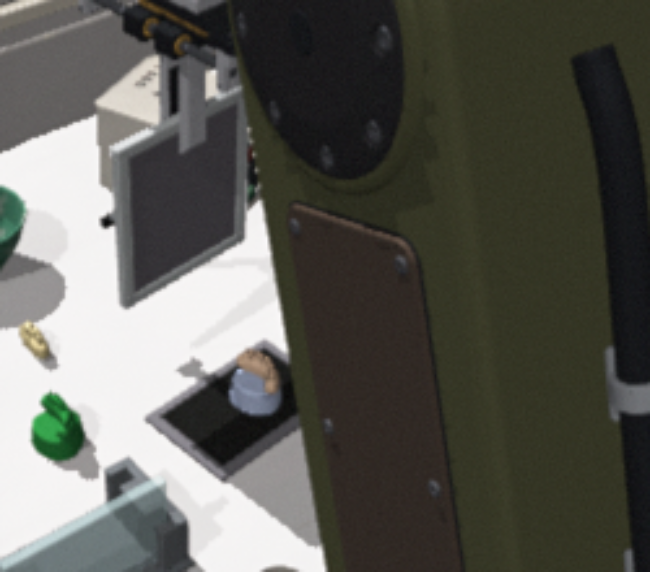

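The crop shows the panel square above the area behind the board, foot on the far side at (108,220), nothing beneath it. I'll lower it.

Converted, 110 mm / 800 = 0.1375, 109 mm / 800 = 0.1363.

Request:
{"op": "arm_command", "data": {"plan": [[[0, 0, 0.015, 0, 0, 0, 1], [0, 0, 0.035, 0, 0, 0, 1], [0, 0, 0.055, 0, 0, 0, 1], [0, 0, 0.075, 0, 0, 0, 1], [0, 0, 0.095, 0, 0, 0, 1], [0, 0, 0.1125, 0, 0, 0, 1], [0, 0, 0.125, 0, 0, 0, 1], [0, 0, 0.1325, 0, 0, 0, 1], [0, 0, 0.1363, 0, 0, 0, 1], [0, 0, 0.1375, 0, 0, 0, 1], [0, 0, 0.1375, 0, 0, 0, 1]]]}}

```text
time_s: 9.9
ee_pos: [0.6017, -0.0271, 0.133]
eef_rot: [3.141, 0.0, 1.691]
force: [-0.1, -0.3, -5.1]
grip_width: 0.0099
grip_force: 40.0
```

Converted, 2.5 mm / 800 = 0.0031, 2 mm / 800 = 0.0025.

Request:
{"op": "arm_command", "data": {"plan": [[[0, 0, 0.0006, 0, 0, 0, 1], [0, 0, 0.0013, 0, 0, 0, 1], [0, 0, 0.0019, 0, 0, 0, 1], [0, 0, 0.0025, 0, 0, 0, 1], [0, 0, 0.0031, 0, 0, 0, 1], [0, 0, 0.0031, 0, 0, 0, 1]]]}}

```text
time_s: 10.5
ee_pos: [0.6018, -0.0271, 0.131]
eef_rot: [3.141, 0.0, 1.691]
force: [-2.5, 0.5, 4.5]
grip_width: 0.0097
grip_force: 40.0
```

It is on the bench (about 9 N upward). I'll verify.

```bash
python3 - <<'E'
from h import *
obs()
p,d,i=grab('scene'); W=pts(d,i)
m=(W[...,2]>.03)&(W[...,2]<.15)&(W[...,1]>-.11)&(W[...,1]<.06)&(abs(W[...,0]-.599)<.02)
P=W[m];A=np.c_[P[:,1:],np.ones(len(P))]; c=np.linalg.lstsq(A,P[:,0],rcond=None)[0]; print('front',len(P),c,'x at TCP',c@[-.027,.05,1])
q=W[(W[...,1]>.02)&(W[...,1]<.06)&(abs(W[...,0]-.594)<.02)&(W[...,2]>.005)];print('panel low z, left edge y',np.percentile(q[:,2],1),np.percentile(q[:,1],99))
cv2.imwrite('pics/s6.png',cv2.resize(p[100:280,250:420],None,fx=3,fy=3))
pt,dt,it=grab('top');t=np.load('top0.npz');Wt=pts(dt,it)
for w in(t['W'],Wt):
    m=(w[...,2]>.09)&(w[...,2]<.1)&(abs(w[...,0]-.434)<.015)&(abs(w[...,1]-.184)<.1); print('slab',m.sum(),np.round(np.median(w[m],0),4))
p0,_=t['p'],0
for w,pp in((t['W'],t['p']),(Wt,pt)):
    m=(w[...,2]>.02)&(w[...,2]<.06)&(abs(w[...,0]-.525)<.04)&(abs(w[...,1]+.05)<.04); print('cast',m.sum(),np.round(np.mean(w[m],0),4))
E
```

```text
{'time_s': 10.5, 'qpos': [-0.1058, 0.4814, 1.4484, 0.0, 1.2107, -0.2258], 'ee_pos': [0.6018, -0.0271, 0.131], 'eef_rot': [3.1405, 0.0002, 1.6908], 'force': [-2.5358, 0.5394, 4.4558], 'grip_width': 0.0097, 'grip_force': 39.9984}
front 1795 [-0.11875811 -0.00960566  0.59680421] x at TCP 0.5995304003432633
panel low z, left edge y 0.007817176650331152 0.04480044753256205
slab 290 [0.4296 0.1831 0.0962]
slab 290 [0.4296 0.185  0.0961]
cast 273 [ 0.5253 -0.0495  0.0359]
cast 0 [nan nan nan]
  return _methods._mean(a, axis=axis, dtype=dtype,
  ret = um.true_divide(
```

View pics/s6.png

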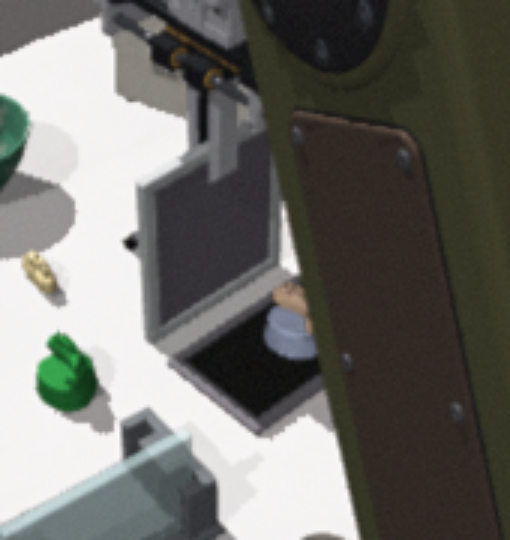

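The crop shows the panel standing upright and square behind the board with a clear gap. Its foot is on the far side at (130,242), and the cast and slab are in place. I'll hand in.

```bash
python3 -c "
from station import ctrl
print(ctrl.hand_in())"
```

```text
the job is handed in; nothing more can be done
None
```

I handed the job in with the panel standing upright about 25 mm behind the photo board, centred and square to it, kickstand down on the far side, still gripped at 40 N; the slab measured unmoved and the cast looked in place in the final scene view. No verdict was returned.

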